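# Sort full from empty gift tins and close the display tray

## Task

Some of the three red gift tins on the chocolate shop counter are full and some are empty, and they look alike: lift each one to feel its weight. Stand the full ones in the white pull-out display tray and the empty ones in the blue refill tray, set down upright on the tray floor, never tipped or dropped; then, once all three are sorted, push the display tray fully home. Leave the green tin, the praline dish and the chocolate dome where they are.

Things in the scene. Friction and masses are not known exactly. Their poses are not given: they have to be found in the camera images.
- tin_a_center (a point): square red gift tin with a pressed-on lid that stays on and a flat brass ribbon cross on top, 60 x 60 mm and 80 mm tall (lid rim 62 mm); this point is its centre, 40 mm above its underside, z up, x and y square to its sides. It weighs either about 90 g (empty) or about 440 g (full), each give or take 15 %; any of the three may be either, and it cannot be seen. What is inside is loose and may shift a few mm
- tin_b_center (a point): square red gift tin with a pressed-on lid that stays on and a flat brass ribbon cross on top, 60 x 60 mm and 80 mm tall (lid rim 62 mm); this point is its centre, 40 mm above its underside, z up, x and y square to its sides. It weighs either about 90 g (empty) or about 440 g (full), each give or take 15 %; any of the three may be either, and it cannot be seen. What is inside is loose and may shift a few mm
- tin_c_center (a point): square red gift tin with a pressed-on lid that stays on and a flat brass ribbon cross on top, 60 x 60 mm and 80 mm tall (lid rim 62 mm); this point is its centre, 40 mm above its underside, z up, x and y square to its sides. It weighs either about 90 g (empty) or about 440 g (full), each give or take 15 %; any of the three may be either, and it cannot be seen. What is inside is loose and may shift a few mm
- display_floor (a point): centre of the inner floor of the white display tray, which slides with it; 16 mm above the counter. Inside 148 mm (its x) by 228 mm (its y), outside 160 x 240 mm, low walls 6 mm thick whose tops are 25 mm above this floor. x points the way the tray slides home (away from the robot). The tray slides in a fixed wooden base with 35 mm high side cheeks (270 mm over them) and an 85 mm high back
- display_card (a point): centre of the front face of the blank black card-plate at the middle of the display tray's front wall: 60 mm wide (y), 8 mm thick, from 10 to 85 mm above the counter; this point is 55 mm above the counter and moves with the tray. Push it along its +x (away from the robot) to close the tray
- display_tray (a joint): how far the display tray is pulled out, in m: 0 is fully home against its stop, 0.13 fully out. It stays where it is left; moving it slowly takes about 3 N
- refill_floor (a point): centre of the inner floor of the blue refill tray, which is fixed to the counter; 6 mm above the counter. Inside 148 mm (its x) by 228 mm (its y), outside 160 x 240 mm, low walls whose tops are 25 mm above this floor
- green_tin_center (a point): centre of the green tin, otherwise the same as the red ones (60 x 60 x 80 mm), reserved: leave alone
- praline_dish: round white dish of pralines, 96 mm across, about 40 mm tall, origin under its centre: leave alone
- heart_dome: dark chocolate dome 72 mm across with a yellow heart on it, about 100 mm tall, origin under its centre: leave alone
There are look-alikes about, which are no part of the job. Leave any purple look-alike of the part that bears tin_a_center alone.

How it is judged:
On the way:
1. all three red tins stand released in their proper trays while the display tray is still pulled out (((x of tin_a_center in the frame of display_floor between -0.046 and 0.046 m and y of tin_a_center in the frame of display_floor between -0.086 and 0.086 m and z of tin_a_center in the frame of display_floor between 0.033 and 0.047 m and angle between tin_a_center's own z axis and vertical below 0.1 rad and contact force between tin_a and anything else above 2.2 N) or (x of tin_a_center in the frame of refill_floor between -0.046 and 0.046 m and y of tin_a_center in the frame of refill_floor between -0.086 and 0.086 m and z of tin_a_center in the frame of refill_floor between 0.033 and 0.047 m and angle between tin_a_center's own z axis and vertical below 0.1 rad and contact force between tin_a and anything else below 2.2 N)) and ((x of tin_b_center in the frame of display_floor between -0.046 and 0.046 m and y of tin_b_center in the frame of display_floor between -0.086 and 0.086 m and z of tin_b_center in the frame of display_floor between 0.033 and 0.047 m and angle between tin_b_center's own z axis and vertical below 0.1 rad and contact force between tin_b and anything else above 2.2 N) or (x of tin_b_center in the frame of refill_floor between -0.046 and 0.046 m and y of tin_b_center in the frame of refill_floor between -0.086 and 0.086 m and z of tin_b_center in the frame of refill_floor between 0.033 and 0.047 m and angle between tin_b_center's own z axis and vertical below 0.1 rad and contact force between tin_b and anything else below 2.2 N)) and ((x of tin_c_center in the frame of display_floor between -0.046 and 0.046 m and y of tin_c_center in the frame of display_floor between -0.086 and 0.086 m and z of tin_c_center in the frame of display_floor between 0.033 and 0.047 m and angle between tin_c_center's own z axis and vertical below 0.1 rad and contact force between tin_c and anything else above 2.2 N) or (x of tin_c_center in the frame of refill_floor between -0.046 and 0.046 m and y of tin_c_center in the frame of refill_floor between -0.086 and 0.086 m and z of tin_c_center in the frame of refill_floor between 0.033 and 0.047 m and angle between tin_c_center's own z axis and vertical below 0.1 rad and contact force between tin_c and anything else below 2.2 N)) and contact force between each of tin_a, tin_b, tin_c and the fingers below 0.1 N and value of joint display_tray above 0.04 m), for 0.2 s.
At the end, for the whole second after the job is handed in: Every full red tin stands upright (within 6 degrees) on the floor of the white display tray and every empty one on the floor of the blue refill tray, all at rest; the display tray is within 8 mm of fully home; the green tin, praline dish and dome are within 30 mm of where they began (((x of tin_a_center in the frame of display_floor between -0.046 and 0.046 m and y of tin_a_center in the frame of display_floor between -0.086 and 0.086 m and z of tin_a_center in the frame of display_floor between 0.033 and 0.047 m and angle between tin_a_center's own z axis and vertical below 0.1 rad and contact force between tin_a and anything else above 2.2 N) or (x of tin_a_center in the frame of refill_floor between -0.046 and 0.046 m and y of tin_a_center in the frame of refill_floor between -0.086 and 0.086 m and z of tin_a_center in the frame of refill_floor between 0.033 and 0.047 m and angle between tin_a_center's own z axis and vertical below 0.1 rad and contact force between tin_a and anything else below 2.2 N)) and ((x of tin_b_center in the frame of display_floor between -0.046 and 0.046 m and y of tin_b_center in the frame of display_floor between -0.086 and 0.086 m and z of tin_b_center in the frame of display_floor between 0.033 and 0.047 m and angle between tin_b_center's own z axis and vertical below 0.1 rad and contact force between tin_b and anything else above 2.2 N) or (x of tin_b_center in the frame of refill_floor between -0.046 and 0.046 m and y of tin_b_center in the frame of refill_floor between -0.086 and 0.086 m and z of tin_b_center in the frame of refill_floor between 0.033 and 0.047 m and angle between tin_b_center's own z axis and vertical below 0.1 rad and contact force between tin_b and anything else below 2.2 N)) and ((x of tin_c_center in the frame of display_floor between -0.046 and 0.046 m and y of tin_c_center in the frame of display_floor between -0.086 and 0.086 m and z of tin_c_center in the frame of display_floor between 0.033 and 0.047 m and angle between tin_c_center's own z axis and vertical below 0.1 rad and contact force between tin_c and anything else above 2.2 N) or (x of tin_c_center in the frame of refill_floor between -0.046 and 0.046 m and y of tin_c_center in the frame of refill_floor between -0.086 and 0.086 m and z of tin_c_center in the frame of refill_floor between 0.033 and 0.047 m and angle between tin_c_center's own z axis and vertical below 0.1 rad and contact force between tin_c and anything else below 2.2 N)) and value of joint display_tray below 0.008 m and linear speed of each of tin_a, tin_b, tin_c below 0.02 m/s and distance of each of green_tin_center, praline_dish, heart_dome from where it was at the start of the episode below 0.03 m); the robot touches nothing.
It fails at once if any red tin is tipped more than about 35 degrees (angle between any of tin_a_center, tin_b_center, tin_c_center's own z axis and vertical above 0.6 rad).
It fails at once if any red tin is dropped (falls freely faster than 0.6 m/s, about 18 mm) ((linear speed of tin_a above 0.6 m/s and contact force between tin_a and the fingers below 0.1 N) or (linear speed of tin_b above 0.6 m/s and contact force between tin_b and the fingers below 0.1 N) or (linear speed of tin_c above 0.6 m/s and contact force between tin_c and the fingers below 0.1 N)).
It fails at once if a bystander (green tin, praline dish, chocolate dome) is moved more than 30 mm (distance of any of green_tin_center, praline_dish, heart_dome from where it was at the start of the episode above 0.03 m).
It also fails if it takes over 72 s, if anything falls off the work surface, if the arm or the gripper's body presses on something with over 40 N, if the wrist force passes 120 N, or if a joint passes its speed limit or range.

## Robot

A 7-joint arm with a two-finger parallel gripper is mounted at the origin on the work surface. World frame = base frame: x ahead of the robot, y to its left, z up, the work surface at z = 0. Lengths are in m, angles in rad, forces in N, time in s.
With the tool pointing down it reaches from about 0.425 to 1.025 m from the base axis. Payload 3.6 kg.
Tool frame: the origin (TCP) lies midway between the tips of the shut fingers; the grasp point (between the pads) lies 19 mm behind it (grasp_offset is the distance from the TCP to the grasp point, in m); y points along the fingers, x is the direction in which the jaws open and shut, and the axes are right-handed (so a half turn about y gives the same grasp; the last joint's range is limited). The gripper opens to 85 mm and grips with 20 to 120 N. Pads are 22 mm wide; open, the fingers measure 114 mm over their backs; the gripper's body (76 mm by 85 mm) begins 54 mm behind the grasp point. The pads swing forward as they close: fully open they stand 13 mm farther back than shut.
Start: joints at [-1.429, 0.591, 0.048, 1.609, -0.033, 0.943, -0.034], TCP at [0.169, 0.705, 0.231] pointing down, gripper open.
Joint ranges: [-2.69, 2.69], [-0.47, 2.24], [-1.27, 1.36], [0.19, 2.51], [-1.53, 4.68], [0.08, 2.07], [-3.09, 3.09]. Speed limits (rad/s): [2.57, 2.57, 3.14, 3.14, 3.14, 3.14, 3.14].

## Interface

Orientations are given as a unit quaternion [w, x, y, z].
In Python, from bench import read_state, get_image, hand_in, grasp_offset gives the robot as it stands.
- The arm moves only by the shell command python3 -m jog 'ROWS'. ROWS is JSON, a list of rows, each a list of 3 entries, a list of its own where there are three numbers: the shift along the tool's x, y, z in units of 30 mm (1.0 is 30 mm), then the turn, a rotation vector about the tool's x, y, z in units of 8 degrees (1.0 is 8 degrees), then the finger opening in mm, from 0 to 85.4. In form: [[[dx, dy, dz], [ax, ay, az], jaw], ...]. A call has 1 to 20 rows; each row shifts and turns the commanded pose from where the row before left it, along the tool's axes as they then stand; what a row does not reach is not made up. A row lasts 1/10 s, in which the tool goes at most 50 mm and 8.59 degrees, less where a joint would pass 70% of its speed; a pose out of reach is approached as far as the arm can. A call is refused whole if a number of a shift passes 1 or a number of a turn 1, either way. A call with a gripper value outside its range is refused whole. The fingers move at their own pace and stop on an object; the grip force is fixed at half the most. Time passes only in rows, so rows that do not move let the fingers close. It gives the time, the measured TCP pose, the force and the opening at its end, in the units of the state.
- read_state(): the state, without advancing time (a new reading comes with each control period).
- get_image(name): name is "side" or "top"; returns a dict with "color" (384x512x3 uint8, red, green, blue), "camera_matrix" (3x3 intrinsics, pixels), "extrinsics" (4x4, takes a point from camera to world coordinates). Camera axes: x right, y down, z forward; pixel columns grow to the right and rows downward; lengths in m; the calibration is good to about 2 mm. A picture is of the moment at which its call begins. There is no depth.
- hand_in(): hands the job in, once; it reports no verdict.
The state is a dict: "t": time; "q": joint angles; "qd": joint speeds; "joint_efforts": joint torques, N m; "eef_pos": TCP position; "orientation": TCP orientation; "contact_force": force on the tool from outside, world axes, zero at the start; "wrist_torque": the same for the moment, N m; "finger_gap": finger opening in m.
Only numpy, scipy, OpenCV 4.12 (cv2) and the standard library are available. Lean on these libraries where they do the work, as an engineer would, in place of code of your own. Each camera call takes 0.05 s, during which the arm holds its last target. There are 200 camera calls.

## Working session

There is one attempt and no reset: what is moved stays moved. The work goes in short steps, Python scripts to look and compute and a shell command to move; the robot and the scene stay as the last step left them, time stands still between calls to the robot, and variables do not carry over. Pictures are saved under pics/ and viewed, about 8 in all and at most 12, crops included, and the job is handed in when it is done.

```bash
mkdir -p pics; ls; python3 - <<'E'
from bench import *
import cv2,numpy as np
s=read_state();print({k:np.round(v,3).tolist() for k,v in s.items()},grasp_offset)
for n in("top","side"):
    d=get_image(n);cv2.imwrite(f"pics/{n}0.png",d["color"][:,:,::-1]);print(n,d["camera_matrix"].tolist(),np.round(d["extrinsics"],4).tolist())
E
```

```text
pics
{'t': 0.0, 'q': [-1.428, 0.592, 0.048, 1.61, -0.033, 0.943, -0.034], 'qd': [-0.001, -0.002, -0.0, -0.0, 0.001, 0.0, -0.0], 'joint_efforts': [-0.0, -54.871, 1.547, -19.813, 0.009, 0.009, -0.0], 'eef_pos': [0.169, 0.704, 0.23], 'orientation': [-0.555, 0.556, 0.437, -0.438], 'contact_force': [-0.013, -0.068, 0.117], 'wrist_torque': [-0.002, -0.026, 0.018], 'finger_gap': 0.086} 0.0187
top [[462.90844535268826, 0.0, 259.76635853425034], [0.0, 462.90844535268826, 188.40913529001878], [0.0, 0.0, 1.0]] [[0.0118, -0.9937, 0.1115, 0.4542], [-0.9999, -0.0111, 0.0069, -0.0056], [-0.0056, -0.1116, -0.9937, 1.2391], [0.0, 0.0, 0.0, 1.0]]
side [[393.01790953942213, 0.0, 255.260042874133], [0.0, 393.01790953942213, 191.52049051028715], [0.0, 0.0, 1.0]] [[-0.9372, -0.2428, 0.2506, 0.3483], [-0.3487, 0.6746, -0.6506, 0.5782], [-0.0111, -0.6971, -0.7169, 0.7076], [0.0, 0.0, 0.0, 1.0]]
```

View pics/top0.png

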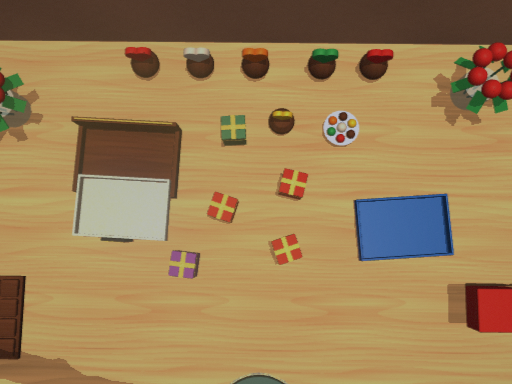

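View pics/side0.png

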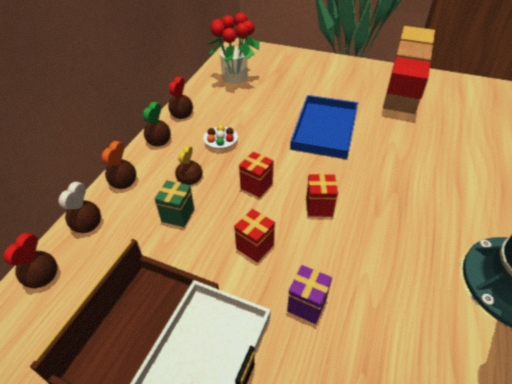

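The top view shows three red tins at about (222,207), (294,183) and (287,249). The purple look-alike is at (183,264) and the green tin at (233,128). The white tray is around (123,208), pulled out toward the robot with its card at (117,239), and the blue tray is around (403,228). The side view agrees.

```bash
cat > h.py <<'E'
from bench import *
import cv2,numpy as np
def grab(n="top"):
    d=get_image(n); return d
def ray(d,px,z):
    K=d["camera_matrix"];E=np.array(d["extrinsics"]);px=np.atleast_2d(np.array(px,float))
    v=np.c_[px,np.ones(len(px))]@np.linalg.inv(K).T@E[:3,:3].T
    o=E[:3,3];return (o+v*((z-o[2])/v[:,2])[:,None])[:,:2]
def rects(d,lo,hi,z,amin=150,box=None):
    h=cv2.cvtColor(d["color"],cv2.COLOR_RGB2HSV);m=cv2.inRange(h,lo,hi)
    if lo[0]==0: m|=cv2.inRange(h,(172,lo[1],lo[2]),(180,255,255))
    m=cv2.morphologyEx(m,cv2.MORPH_CLOSE,np.ones((5,5)))
    out=[]
    for c in cv2.findContours(m,cv2.RETR_EXTERNAL,cv2.CHAIN_APPROX_NONE)[0]:
        if cv2.contourArea(c)<amin: continue
        c=c[:,0]; w=ray(d,c,z)
        r=cv2.minAreaRect((w*1000).astype(np.float32))
        out.append((c.mean(0).round(),np.round(r[0],1),np.round(r[1],1),round(r[2],1)))
    return out
E
python3 - <<'E'
from h import *
d=grab()
for nm,a in dict(red=((0,150,130),(8,255,255),.08,),purple=((130,80,80),(165,255,255),.08),green=((45,60,30),(85,255,255),.08),white=((20,0,150),(120,45,255),.041),blue=((105,120,60),(125,255,255),.031)).items():
    print(nm)
    for r in rects(d,*a): print("  ",*r)
hs=cv2.cvtColor(d["color"],cv2.COLOR_RGB2HSV)
for p in [(215,200),(123,208),(117,239),(403,228),(183,258),(125,150)]: print(p,hs[p[1],p[0]])
print(ray(d,[(100,240),(133,240),(282,121),(341,128)],.02), ray(d,[(76,119),(181,124)],.085))
# zoomed crops
im=d["color"][:,:,::-1];cv2.imwrite("pics/zoom.png",np.hstack([cv2.resize(im[110:280,60:230],None,fx=3,fy=3),cv2.resize(im[140:310,215:310],None,fx=3,fy=3)]))
E
```

```text
red
   [495. 310.] [ 292.3 -574.5] [ 81.2 103.6] 88.3
   [215. 204.] [543.7 114.6] [23.1 60.4] 71.7
   [493.  69.] [ 903.  -592.3] [102.9 141.5] 87.2
purple
green
   [499. 105.] [ 810.  -610.7] [41.5 33.9] 8.4
   [476. 102.] [ 814.4 -551.1] [32.5 57.4] 58.3
   [461.  85.] [ 859.1 -512.9] [28.1 53.5] 19.3
   [12. 94.] [824.7 643.8] [102.8  67.2] 4.3
   [325.  55.] [ 934.1 -161.9] [35.2 65.2] 0.5
white
   [121. 207.] [536.9 363.6] [239.5 158.8] 87.3
   [341. 126.] [ 753.1 -209.9] [89.  89.7] 0.6
blue
   [404. 227.] [ 493.8 -372.2] [157.9 240.6] 4.4
(215, 200) [  5 191 184]
(123, 208) [ 34  29 186]
(117, 239) [19 57 76]
(403, 228) [108 157 161]
(183, 258) [ 27 143 186]
(125, 150) [ 11 143 107]
[[ 0.45016134  0.42020106]
 [ 0.45118634  0.33353276]
 [ 0.77435337 -0.05486843]
 [ 0.75675452 -0.21346885]] [[0.75705798 0.47450428]
 [0.74678367 0.20529512]]
```

View pics/zoom.png

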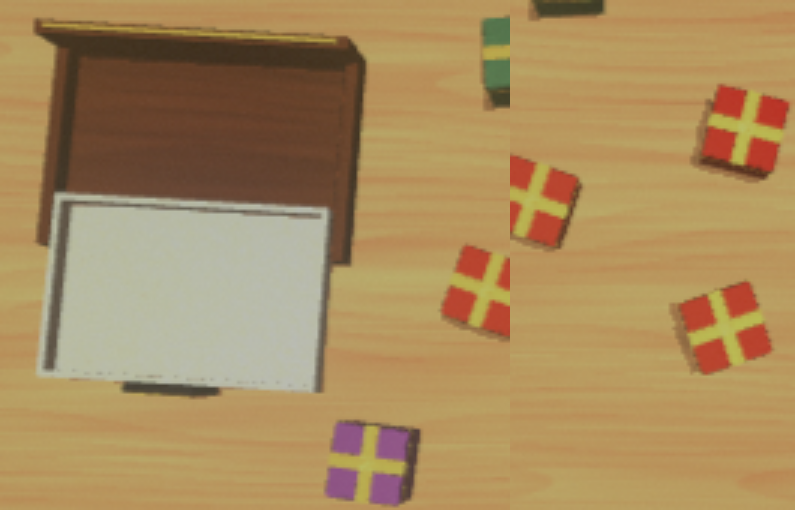

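The zoom shows clear square lids with brass crosses. Next I'll take the bright red pixels (top faces) of each tin as one point set.

```bash
cat >> h.py <<'E'
def tin(d,cx,cy,h=(0,9),rad=26,z=.08,vmin=140):
    hs=cv2.cvtColor(d["color"],cv2.COLOR_RGB2HSV)
    m=cv2.inRange(hs,(h[0],120,vmin),(h[1],255,255))
    if h[0]==0: m|=cv2.inRange(hs,(172,120,vmin),(180,255,255))
    w=np.zeros_like(m);cv2.circle(w,(cx,cy),rad,255,-1)
    p=np.argwhere(m&w)[:,::-1]
    r=cv2.minAreaRect((ray(d,p,z)*1000).astype(np.float32))
    a=(r[2]+45)%90-45
    return np.round(r[0],1),np.round(r[1],1),round(a,1)
E
python3 - <<'E'
from h import *
d=grab()
for n,c in dict(P=(222,207),Q=(294,183),R=(287,249)).items(): print(n,*tin(d,*c))
print("purple",*tin(d,183,264,(135,170),vmin=90)); print("green",*tin(d,233,126,(60,95),vmin=60))
from scipy.spatial.transform import Rotation as R
s=read_state();q=s["orientation"];print(R.from_quat(np.r_[q[1:],q[0]]).as_matrix().round(3))
E
```

```text
P [537.7  97.1] [60.8 61. ] -17.8
Q [600.9 -81.3] [61.6 60.5] -13.5
R [434.2 -65.9] [60.7 61.3] 19.0
purple [0. 0.] [0. 0.] 0.0
green [0. 0.] [0. 0.] 0.0
[[ 0.234 -0.    -0.972]
 [ 0.972 -0.001  0.234]
 [-0.001 -1.    -0.   ]]
```

```bash
cat > go.py <<'E'
# usage: go.py x y z psi_deg  -> turn units (do first), then shift units in tool axes after the turn
import sys
from h import *
from scipy.spatial.transform import Rotation as R
s=read_state();q=s["orientation"];M=R.from_quat(np.r_[q[1:],q[0]]).as_matrix()
psi=np.degrees(np.arctan2(M[1,0],M[0,0]));x,y,z,t=map(float,sys.argv[1:])
d=np.array([x,y,z])-s["eef_pos"];c,n=np.cos(np.radians(t)),np.sin(np.radians(t))
print("t",round(s["t"],2),"psi",psi.round(1),"tilt",np.degrees(np.arccos(-M[2,1])).round(1),"pos",np.round(s["eef_pos"],4),"F",np.round(s["contact_force"],2),"gap",round(s["finger_gap"],4),"q",np.round(s["q"],2))
print("ay",round((psi-t)/8,2),"d(xyz tool)",np.round([(c*d[0]+n*d[1])/.03,-d[2]/.03,(-n*d[0]+c*d[1])/.03],2))
E
python3 -m jog '[[[0,0.22,0],[0,0.98,0],85],[[0,0.22,0],[0,0.98,0],85],[[0,0.22,0],[0,0.98,0],85],[[0,0.22,0],[0,0.98,0],85],[[0,0.22,0],[0,0.98,0],85],[[0,0.22,0],[0,0.98,0],85],[[0,0.22,0],[0,0.98,0],85],[[0,0.22,0],[0,0.98,0],85],[[0,0.22,0],[0,0.98,0],85],[[0,0.22,0],[0,0.98,0],85],[[0,0.22,0],[0,0.98,0],85],[[0,0.22,0],[0,0.98,0],85]]'; python3 go.py .538 .097 .15 -17.8
```

```text
t: 1.4
eef_pos: [0.1691, 0.7049, 0.1516]
orientation: [-0.698, 0.699, -0.11, 0.11]
contact_force: [0.0, -0.2, -1.7]
finger_gap: 0.0846
t 1.4 psi -17.9 tilt 0.0 pos [0.1691 0.7049 0.1516] F [ 0.01 -0.21 -1.74] gap 0.0846 q [-1.69  0.72  0.47  1.68 -0.41  0.84 -1.36]
ay -0.01 d(xyz tool) [ 17.9    0.05 -15.53]
```

```bash
python3 -m jog '[[[0.9,0,-0.78],[0,0,0],85],[[0.9,0,-0.78],[0,0,0],85],[[0.9,0,-0.78],[0,0,0],85],[[0.9,0,-0.78],[0,0,0],85],[[0.9,0,-0.78],[0,0,0],85],[[0.9,0,-0.78],[0,0,0],85],[[0.9,0,-0.78],[0,0,0],85],[[0.9,0,-0.78],[0,0,0],85],[[0.9,0,-0.78],[0,0,0],85],[[0.9,0,-0.78],[0,0,0],85],[[0.9,0,-0.78],[0,0,0],85],[[0.9,0,-0.78],[0,0,0],85],[[0.9,0,-0.78],[0,0,0],85],[[0.9,0,-0.78],[0,0,0],85],[[0.9,0,-0.78],[0,0,0],85],[[0.9,0,-0.78],[0,0,0],85],[[0.9,0,-0.78],[0,0,0],85],[[0.9,0,-0.78],[0,0,0],85],[[0.9,0,-0.78],[0,0,0],85],[[0.9,0,-0.78],[0,0,0],85]]'; python3 go.py .538 .097 .025 -17.8
```

```text
t: 3.4
eef_pos: [0.5434, 0.0945, 0.1521]
orientation: [0.699, -0.699, 0.108, -0.108]
contact_force: [0.4, 0.5, -0.4]
finger_gap: 0.0849
t 3.4 psi -17.6 tilt 0.0 pos [0.5434 0.0945 0.1521] F [ 0.4   0.54 -0.38] gap 0.0849 q [-0.54  0.52  0.4   2.08 -0.34  0.61 -0.22]
ay 0.03 d(xyz tool) [-0.2   4.24  0.03]
```

```bash
python3 -m jog '[[[-0.2,0.5,0.03],[0,0,0],85],[[0,0.8,0],[0,0,0],85],[[0,0.9,0],[0,0,0],85],[[0,0.9,0],[0,0,0],85],[[0,0.7,0],[0,0,0],85],[[0,0.4,0],[0,0,0],85],[[0,0,0],[0,0,0],85],[[0,0,0],[0,0,0],40],[[0,0,0],[0,0,0],40],[[0,0,0],[0,0,0],40],[[0,0,0],[0,0,0],40],[[0,0,0],[0,0,0],40],[[0,0,0],[0,0,0],40],[[0,0,0],[0,0,0],40],[[0,0,0],[0,0,0],40]]'; python3 go.py .538 .097 .13 -2.7
```

```text
t: 4.9
eef_pos: [0.5382, 0.0984, 0.0274]
orientation: [0.699, -0.698, 0.108, -0.109]
contact_force: [0.1, -1.7, 6.0]
finger_gap: 0.0596
t 4.9 psi -17.6 tilt 0.1 pos [0.5382 0.0984 0.0274] F [ 0.14 -1.69  6.03] gap 0.0596 q [-0.43  0.71  0.24  2.14 -0.46  0.35 -0.12]
ay -1.86 d(xyz tool) [-0.01 -3.42 -0.05]
```

```bash
python3 -m jog '[[[0,-0.2,0],[0,0,0],40],[[0,-0.5,0],[0,0,0],40],[[0,-0.7,0],[0,0,0],40],[[0,-0.8,0],[0,0,0],40],[[0,-0.7,0],[0,0,0],40],[[0,-0.4,0],[0,0,0],40],[[0,-0.1,0],[0,0,0],40],[[0,0,0],[0,0,0],40],[[0,0,0],[0,0,0],40],[[0,0,0],[0,0,0],40],[[0,0,0],[0,0,0],40],[[0,0,0],[0,0,0],40]]'; python3 - <<'E'
from h import *
for i in range(3):
    s=read_state();print(s["contact_force"],s["joint_efforts"][1:4])
d=grab("side");s=read_state();print(s["t"],s["contact_force"],s["eef_pos"]);cv2.imwrite("pics/s1.png",d["color"][:,:,::-1])
E
```

```text
t: 6.1
eef_pos: [0.537, 0.0982, 0.1276]
orientation: [-0.699, 0.699, -0.108, 0.108]
contact_force: [-0.1, -0.1, -3.8]
finger_gap: 0.0593
[-0.06333537 -0.11225673 -3.78727654] [-44.64464307   5.17696023 -12.90545225]
[-0.06333537 -0.11225673 -3.78727654] [-44.64464307   5.17696023 -12.90545225]
[-0.06333537 -0.11225673 -3.78727654] [-44.64464307   5.17696023 -12.90545225]
6.15 [ 0.06365987  0.51998304 -3.65563003] [0.53708594 0.09821451 0.12773781]
```

View pics/s1.png

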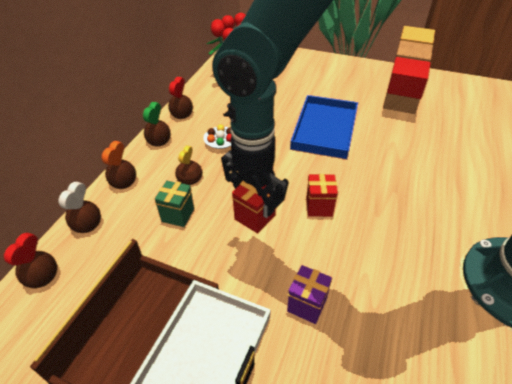

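The reading of -3.8 N means this tin (P) is full. The side view shows it held upright at about (255,207), with nothing else disturbed. It goes to the far end of the display tray.

```bash
python3 go.py .540 .433 .128 -2.7
```

```text
t 6.15 psi -17.6 tilt 0.0 pos [0.5371 0.0982 0.1277] F [ 0.06  0.52 -3.66] gap 0.0593 q [-0.54  0.55  0.38  2.1  -0.37  0.55 -0.2 ]
ay -1.86 d(xyz tool) [-4.300e-01 -1.000e-02  1.115e+01]
```

```bash
python3 -m jog '[[[0,0,0],[0,-0.46,0],40],[[0,0,0],[0,-0.47,0],40],[[0,0,0],[0,-0.47,0],40],[[0,0,0],[0,-0.46,0],40],[[0,0,0.3],[0,0,0],40],[[0,0,0.5],[0,0,0],40],[[0,0,0.7],[0,0,0],40],[[-0.05,0,0.85],[0,0,0],40],[[-0.05,0,0.85],[0,0,0],40],[[-0.05,0,0.85],[0,0,0],40],[[-0.05,0,0.85],[0,0,0],40],[[-0.05,0,0.85],[0,0,0],40],[[-0.05,0,0.85],[0,0,0],40],[[-0.05,0,0.85],[0,0,0],40],[[-0.05,0,0.85],[0,0,0],40],[[-0.05,0,0.85],[0,0,0],40],[[0,0,0.8],[0,0,0],40],[[0,0,0.6],[0,0,0],40],[[0,0,0.4],[0,0,0],40],[[0,0,0.2],[0,0,0],40]]'; python3 go.py .540 .433 .044 -2.7
```

```text
t: 8.15
eef_pos: [0.5388, 0.435, 0.1278]
orientation: [0.707, -0.707, 0.016, -0.016]
contact_force: [0.2, -0.7, -4.4]
finger_gap: 0.0597
t 8.15 psi -2.6 tilt 0.0 pos [0.5388 0.435  0.1278] F [ 0.16 -0.71 -4.35] gap 0.0597 q [-0.97  0.69  0.35  1.77 -0.33  0.74 -0.49]
ay 0.01 d(xyz tool) [ 0.04  2.79 -0.06]
```

```bash
python3 -m jog '[[[0.04,0.3,-0.06],[0,0,0],40],[[0,0.6,0],[0,0,0],40],[[0,0.7,0],[0,0,0],40],[[0,0.6,0],[0,0,0],40],[[0,0.3,0],[0,0,0],40],[[0,0.15,0],[0,0,0],40],[[0,0.1,0],[0,0,0],40],[[0,0,0],[0,0,0],40],[[0,0,0],[0,0,0],40]]'; python3 go.py .540 .433 .044 -2.7
```

```text
t: 9.05
eef_pos: [0.5413, 0.4316, 0.0464]
orientation: [0.707, -0.707, 0.016, -0.017]
contact_force: [-0.1, 0.3, -4.6]
finger_gap: 0.0596
t 9.05 psi -2.7 tilt 0.1 pos [0.5413 0.4316 0.0464] F [-0.09  0.32 -4.61] gap 0.0596 q [-0.93  0.79  0.3   1.8  -0.38  0.61 -0.45]
ay -0.0 d(xyz tool) [-0.04  0.08  0.04]
```

```bash
python3 -m jog '[[[0,0.05,0],[0,0,0],40],[[0,0.05,0],[0,0,0],40],[[0,0,0],[0,0,0],40]]'; python3 -m jog '[[[0,0.03,0],[0,0,0],40],[[0,0,0],[0,0,0],40]]'
```

```text
t: 9.35
eef_pos: [0.5411, 0.4316, 0.0435]
orientation: [0.707, -0.707, 0.016, -0.017]
contact_force: [-1.2, -0.5, -0.2]
finger_gap: 0.0597
t: 9.55
eef_pos: [0.5414, 0.4316, 0.0434]
orientation: [0.707, -0.706, 0.016, -0.017]
contact_force: [-2.5, -1.3, 4.9]
finger_gap: 0.0592
```

```bash
python3 -m jog '[[[0,0,0],[0,0,0],80],[[0,0,0],[0,0,0],80],[[0,0,0],[0,0,0],80],[[0,0,0],[0,0,0],80],[[0,-0.3,0],[0,0,0],80],[[0,-0.8,0],[0,0,0],80],[[0,-0.9,0],[0,0,0],85],[[0,-0.9,0],[0,0,0],85],[[0,-0.6,0],[0,0,0],85],[[0,-0.2,0],[0,0,0],85]]'; python3 go.py .601 -.0813 .15 -13.5
```

```text
t: 10.55
eef_pos: [0.5422, 0.432, 0.1558]
orientation: [0.708, -0.706, 0.015, -0.018]
contact_force: [1.2, 0.5, -0.2]
finger_gap: 0.0848
t 10.55 psi -2.7 tilt 0.3 pos [0.5422 0.432  0.1558] F [ 1.19  0.48 -0.24] gap 0.0848 q [-0.98  0.66  0.37  1.75 -0.32  0.78 -0.5 ]
ay 1.35 d(xyz tool) [  5.9    0.19 -16.18]
```

```bash
python3 -m jog '[[[0,0,0],[0,0.68,0],85],[[0,0,0],[0,0.67,0],85],[[0,0,-0.5],[0,0,0],85],[[0.3,0,-0.8],[0,0,0],85],[[0.4,0,-1],[0,0,0],85],[[0.4,0,-1],[0,0,0],85],[[0.4,0,-1],[0,0,0],85],[[0.4,0,-1],[0,0,0],85],[[0.4,0,-1],[0,0,0],85],[[0.4,0,-1],[0,0,0],85],[[0.4,0,-1],[0,0,0],85],[[0.4,0,-1],[0,0,0],85],[[0.4,0,-1],[0,0,0],85],[[0.4,0,-1],[0,0,0],85],[[0.4,0,-1],[0,0,0],85],[[0.4,0,-1],[0,0,0],85],[[0.4,0,-1],[0,0,0],85],[[0.4,0,-0.9],[0,0,0],85],[[0,0,-0.7],[0,0,0],85],[[0,0,-0.28],[0,0,0],85]]'; python3 go.py .601 -.0813 .025 -13.5
```

```text
t: 12.55
eef_pos: [0.5973, -0.0862, 0.1525]
orientation: [-0.701, 0.703, -0.085, 0.084]
contact_force: [-0.4, -0.4, 0.6]
finger_gap: 0.085
t 12.55 psi -13.7 tilt 0.1 pos [ 0.5973 -0.0862  0.1525] F [-0.45 -0.4   0.59] gap 0.085 q [-0.2   0.57  0.38  1.96 -0.32  0.67  0.14]
ay -0.02 d(xyz tool) [0.08 4.25 0.19]
```

```bash
python3 -m jog '[[[0.08,0.5,0.15],[0,0,0],85],[[0,0.8,0],[0,0,0],85],[[0,0.9,0],[0,0,0],85],[[0,0.9,0],[0,0,0],85],[[0,0.7,0],[0,0,0],85],[[0,0.4,0],[0,0,0],85],[[0,0,0],[0,0,0],85],[[0,0,0],[0,0,0],40],[[0,0,0],[0,0,0],40],[[0,0,0],[0,0,0],40],[[0,0,0],[0,0,0],40],[[0,0,0],[0,0,0],40],[[0,0,0],[0,0,0],40],[[0,0,0],[0,0,0],40]]'; python3 -m jog '[[[0,-0.2,0],[0,0,0],40],[[0,-0.5,0],[0,0,0],40],[[0,-0.7,0],[0,0,0],40],[[0,-0.8,0],[0,0,0],40],[[0,-0.7,0],[0,0,0],40],[[0,-0.4,0],[0,0,0],40],[[0,-0.1,0],[0,0,0],40],[[0,0,0],[0,0,0],40],[[0,0,0],[0,0,0],40],[[0,0,0],[0,0,0],40],[[0,0,0],[0,0,0],40]]'; python3 - <<'E'
from h import *
for i in range(4):
    d=grab("top");s=read_state();print(s["t"],s["contact_force"].round(2) if hasattr(s["contact_force"],'round') else s["contact_force"],s["eef_pos"])
print("P placed",*tin(d,155,208,z=.096,rad=70))
cv2.imwrite("pics/t2.png",d["color"][:,:,::-1])
E
```

```text
t: 13.95
eef_pos: [0.6028, -0.0778, 0.0277]
orientation: [0.703, -0.702, 0.083, -0.083]
contact_force: [-1.6, 1.8, 6.2]
finger_gap: 0.0594
t: 15.05
eef_pos: [0.6022, -0.0782, 0.1278]
orientation: [-0.702, 0.702, -0.084, 0.083]
contact_force: [-0.8, 0.1, -5.1]
finger_gap: 0.0591
15.1 [-0.05  0.72 -4.17] [ 0.60236504 -0.07824772  0.12793538]
15.15 [-0.42 -0.37 -3.87] [ 0.60248363 -0.0783354   0.12811832]
15.2 [-0.36 -0.12 -5.13] [ 0.60259547 -0.07828817  0.12827574]
15.25 [ 0.41 -0.05 -5.49] [ 0.60267255 -0.07831839  0.12840705]
P placed [539.5 411.6] [24.8 60.4] -3.3
```

View pics/t2.png

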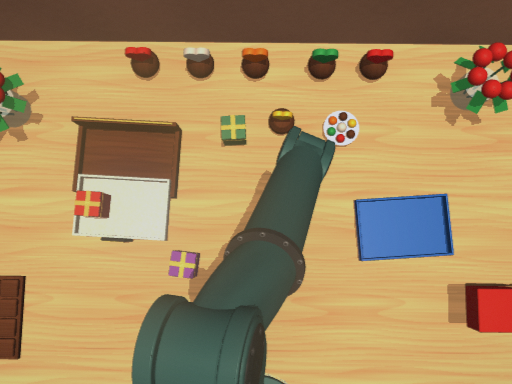

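Q also weighs about 4.7 N, so it is full. The top view shows P standing square in the white tray at about (90,204), with green, dome and dish unmoved. Q goes in the middle of the display tray.

```bash
python3 go.py .537 .361 .128 -2.7
```

```text
t 15.25 psi -13.5 tilt 0.0 pos [ 0.6027 -0.0783  0.1284] F [ 0.41 -0.05 -5.49] gap 0.0596 q [-0.2   0.6   0.36  1.97 -0.34  0.63  0.15]
ay -1.35 d(xyz tool) [-2.880e+00  1.000e-02  1.452e+01]
```

```bash
python3 -m jog '[[[0,0,0],[0,-0.68,0],40],[[0,0,0],[0,-0.67,0],40],[[0,0,0.4],[0,0,0],40],[[0,0,0.7],[0,0,0],40],[[-0.22,0,0.95],[0,0,0],40],[[-0.22,0,0.95],[0,0,0],40],[[-0.22,0,0.95],[0,0,0],40],[[-0.22,0,0.95],[0,0,0],40],[[-0.22,0,0.95],[0,0,0],40],[[-0.22,0,0.95],[0,0,0],40],[[-0.22,0,0.95],[0,0,0],40],[[-0.22,0,0.95],[0,0,0],40],[[-0.22,0,0.95],[0,0,0],40],[[-0.22,0,0.95],[0,0,0],40],[[-0.22,0,0.95],[0,0,0],40],[[-0.22,0,0.95],[0,0,0],40],[[-0.22,0,0.95],[0,0,0],40],[[0,0,0.6],[0,0,0],40],[[0,0,0.3],[0,0,0],40],[[0,0,0.17],[0,0,0],40]]'; python3 go.py .537 .361 .044 -2.7
```

```text
t: 17.25
eef_pos: [0.5379, 0.3614, 0.1286]
orientation: [-0.707, 0.707, -0.017, 0.017]
contact_force: [-0.2, -0.3, -4.0]
finger_gap: 0.0594
t 17.25 psi -2.7 tilt 0.0 pos [0.5379 0.3614 0.1286] F [-0.21 -0.32 -4.  ] gap 0.0594 q [-0.91  0.65  0.36  1.87 -0.34  0.68 -0.39]
ay -0.0 d(xyz tool) [-0.03  2.82 -0.01]
```

```bash
python3 -m jog '[[[0,0.3,0],[0,0,0],40],[[0,0.6,0],[0,0,0],40],[[0,0.7,0],[0,0,0],40],[[0,0.6,0],[0,0,0],40],[[0,0.3,0],[0,0,0],40],[[0,0.15,0],[0,0,0],40],[[0,0.1,0],[0,0,0],40],[[0,0.04,0],[0,0,0],40],[[0,0.03,0],[0,0,0],40],[[0,0,0],[0,0,0],40]]'; python3 -m jog '[[[0,0.03,0],[0,0,0],40],[[0,0,0],[0,0,0],40]]'
```

```text
t: 18.25
eef_pos: [0.538, 0.3612, 0.0447]
orientation: [0.707, -0.707, 0.016, -0.017]
contact_force: [-0.9, 0.3, -5.5]
finger_gap: 0.0595
t: 18.45
eef_pos: [0.538, 0.3612, 0.0438]
orientation: [0.707, -0.707, 0.016, -0.017]
contact_force: [-1.2, 0.3, -2.6]
finger_gap: 0.0594
```

```bash
python3 -m jog '[[[0,0.03,0],[0,0,0],40],[[0,0,0],[0,0,0],40],[[0,0,0],[0,0,0],80],[[0,0,0],[0,0,0],80],[[0,0,0],[0,0,0],80],[[0,0,0],[0,0,0],80],[[0,-0.3,0],[0,0,0],80],[[0,-0.8,0],[0,0,0],80],[[0,-0.9,0],[0,0,0],85],[[0,-0.9,0],[0,0,0],85],[[0,-0.6,0],[0,0,0],85],[[0,-0.2,0],[0,0,0],85]]'; python3 go.py .4342 -.0659 .15 19
```

```text
t: 19.65
eef_pos: [0.5391, 0.3615, 0.1562]
orientation: [0.708, -0.706, 0.015, -0.018]
contact_force: [0.2, 0.2, 0.1]
finger_gap: 0.0852
t 19.65 psi -2.7 tilt 0.3 pos [0.5391 0.3615 0.1562] F [0.2  0.22 0.06] gap 0.0852 q [-0.92  0.61  0.38  1.86 -0.33  0.73 -0.4 ]
ay -2.72 d(xyz tool) [ -7.95   0.21 -12.33]
```

```bash
python3 -m jog '[[[0,0,0],[0,-0.91,0],85],[[0,0,0],[0,-0.91,0],85],[[0,0,0],[0,-0.9,0],85],[[0,0,-0.4],[0,0,0],85],[[-0.4,0,-0.7],[0,0,0],85],[[-0.65,0,-0.95],[0,0,0],85],[[-0.65,0,-0.95],[0,0,0],85],[[-0.65,0,-0.95],[0,0,0],85],[[-0.65,0,-0.95],[0,0,0],85],[[-0.65,0,-0.95],[0,0,0],85],[[-0.65,0,-0.95],[0,0,0],85],[[-0.65,0,-0.95],[0,0,0],85],[[-0.65,0,-0.95],[0,0,0],85],[[-0.65,0,-0.95],[0,0,0],85],[[-0.65,0,-0.95],[0,0,0],85],[[-0.65,0,-0.95],[0,0,0],85],[[-0.4,0,-0.5],[0,0,0],85],[[0,0,-0.28],[0,0,0],85],[[0,0,0],[0,0,0],85]]'; python3 go.py .4342 -.0659 .025 19
```

```text
t: 21.55
eef_pos: [0.4336, -0.068, 0.1534]
orientation: [-0.697, 0.698, 0.116, -0.115]
contact_force: [-0.4, 0.7, 0.2]
finger_gap: 0.0849
t 21.55 psi 18.8 tilt 0.1 pos [ 0.4336 -0.068   0.1534] F [-0.42  0.67  0.16] gap 0.0849 q [-0.14  0.38  0.25  2.31 -0.2   0.47  0.59]
ay -0.03 d(xyz tool) [0.04 4.28 0.06]
```

```bash
python3 -m jog '[[[0.04,0.5,0.06],[0,0,0],85],[[0,0.8,0],[0,0,0],85],[[0,0.9,0],[0,0,0],85],[[0,0.9,0],[0,0,0],85],[[0,0.7,0],[0,0,0],85],[[0,0.4,0],[0,0,0],85],[[0,0,0],[0,0,0],85],[[0,0,0],[0,0,0],40],[[0,0,0],[0,0,0],40],[[0,0,0],[0,0,0],40],[[0,0,0],[0,0,0],40],[[0,0,0],[0,0,0],40],[[0,0,0],[0,0,0],40],[[0,0,0],[0,0,0],40]]'; python3 -m jog '[[[0,-0.2,0],[0,0,0],40],[[0,-0.5,0],[0,0,0],40],[[0,-0.7,0],[0,0,0],40],[[0,-0.8,0],[0,0,0],40],[[0,-0.7,0],[0,0,0],40],[[0,-0.4,0],[0,0,0],40],[[0,-0.1,0],[0,0,0],40],[[0,0,0],[0,0,0],40],[[0,0,0],[0,0,0],40],[[0,0,0],[0,0,0],40],[[0,0,0],[0,0,0],40]]'; python3 - <<'E'
from h import *
for i in range(4):
    d=grab("side");s=read_state();print(s["t"],np.round(s["contact_force"],2),s["eef_pos"])
cv2.imwrite("pics/s3.png",d["color"][:,:,::-1])
E
python3 go.py .494 -.372 .128 4.4
```

```text
t: 22.95
eef_pos: [0.4342, -0.0643, 0.028]
orientation: [-0.697, 0.697, 0.118, -0.117]
contact_force: [-0.0, 0.5, 6.1]
finger_gap: 0.0594
t: 24.05
eef_pos: [0.4331, -0.0645, 0.1287]
orientation: [0.697, -0.697, -0.116, 0.117]
contact_force: [1.0, -0.6, -0.4]
finger_gap: 0.0592
24.1 [ 0.42  0.11 -0.45] [ 0.433179   -0.06453849  0.12877293]
24.15 [ 0.67 -0.42 -1.27] [ 0.43327839 -0.06452117  0.12886134]
24.2 [ 0.27  0.57 -0.18] [ 0.43331653 -0.06455159  0.12896147]
24.25 [ 0.21  0.51 -1.38] [ 0.43337436 -0.06454067  0.12903106]
t 24.25 psi 19.0 tilt 0.0 pos [ 0.4334 -0.0645  0.129 ] F [ 0.21  0.51 -1.38] gap 0.0598 q [-0.13  0.43  0.23  2.33 -0.24  0.41  0.63]
ay 1.83 d(xyz tool) [  1.23   0.03 -10.37]
```

View pics/s3.png

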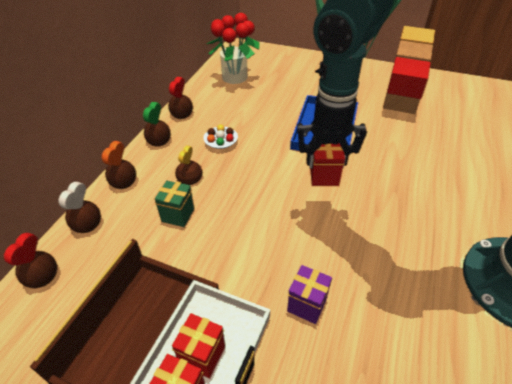

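R reads about 0.8 N, so it is empty. The side view shows it held at about (327,165), and both full tins upright in the white tray at about (198,340) and (178,372). R goes to the blue tray.

```bash
python3 -m jog '[[[0,0,0],[0,0.61,0],40],[[0,0,0],[0,0.61,0],40],[[0,0,0],[0,0.61,0],40],[[0,0,-0.4],[0,0,0],40],[[0,0,-0.7],[0,0,0],40],[[0.13,0,-0.9],[0,0,0],40],[[0.13,0,-0.9],[0,0,0],40],[[0.13,0,-0.9],[0,0,0],40],[[0.13,0,-0.9],[0,0,0],40],[[0.13,0,-0.9],[0,0,0],40],[[0.13,0,-0.9],[0,0,0],40],[[0.13,0,-0.9],[0,0,0],40],[[0.13,0,-0.9],[0,0,0],40],[[0.13,0,-0.9],[0,0,0],40],[[0,0,-0.7],[0,0,0],40],[[0,0,-0.4],[0,0,0],40],[[0,0,-0.07],[0,0,0],40],[[0,0,0],[0,0,0],40]]'; python3 go.py .494 -.372 .034 4.4
```

```text
t: 26.05
eef_pos: [0.4919, -0.3717, 0.129]
orientation: [0.707, -0.706, -0.027, 0.028]
contact_force: [0.3, 0.5, -1.7]
finger_gap: 0.0596
t 26.05 psi 4.4 tilt 0.1 pos [ 0.4919 -0.3717  0.129 ] F [ 0.3   0.46 -1.66] gap 0.0596 q [ 0.38  0.6   0.27  1.94 -0.26  0.63  0.9 ]
ay 0.0 d(xyz tool) [ 0.07  3.17 -0.02]
```

```bash
python3 -m jog '[[[0.05,0.3,0],[0,0,0],40],[[0,0.6,0],[0,0,0],40],[[0,0.8,0],[0,0,0],40],[[0,0.7,0],[0,0,0],40],[[0,0.4,0],[0,0,0],40],[[0,0.2,0],[0,0,0],40],[[0,0.1,0],[0,0,0],40],[[0,0.04,0],[0,0,0],40],[[0,0.03,0],[0,0,0],40],[[0,0,0],[0,0,0],40]]'; python3 -m jog '[[[0,0.03,0],[0,0,0],40],[[0,0,0],[0,0,0],40]]'
```

```text
t: 27.05
eef_pos: [0.4943, -0.3722, 0.0349]
orientation: [-0.706, 0.707, 0.028, -0.027]
contact_force: [0.4, 0.0, -0.2]
finger_gap: 0.0593
t: 27.25
eef_pos: [0.4943, -0.3722, 0.0341]
orientation: [-0.706, 0.707, 0.028, -0.027]
contact_force: [-0.4, 0.1, 3.7]
finger_gap: 0.0595
```

Contact. Release, lift, and check the sorting from above before closing.

```bash
python3 -m jog '[[[0,0,0],[0,0,0],80],[[0,0,0],[0,0,0],80],[[0,0,0],[0,0,0],80],[[0,0,0],[0,0,0],80],[[0,-0.3,0],[0,0,0],80],[[0,-0.8,0],[0,0,0],80],[[0,-0.9,0],[0,0,0],85],[[0,-0.9,0],[0,0,0],85],[[0,-0.8,0],[0,0,0],85],[[0,-0.4,0],[0,0,0],85]]'; python3 - <<'E'
from h import *
d=grab();cv2.imwrite("pics/t4.png",d["color"][:,:,::-1])
for n,c in dict(P=(90,204),Q=(125,206)).items(): print(n,*tin(d,*c,rad=22,z=.096))
for r in rects(d,(20,0,150),(120,45,255),.041): print(*r)
E
python3 go.py .41 .37 .16 -2.7
```

```text
t: 28.25
eef_pos: [0.4949, -0.3728, 0.1591]
orientation: [-0.706, 0.707, 0.028, -0.026]
contact_force: [0.2, 0.2, -0.4]
finger_gap: 0.0853
P [540.2 415.1] [91.4 61.3] -2.7
Q [538.1 357.1] [60.8 60.7] -2.7
[120. 207.] [537.2 363.5] [239.3 158.9] 87.4
[341. 126.] [ 753.1 -209.9] [87.9 89.6] 45.6
t 28.3 psi 4.4 tilt 0.3 pos [ 0.4954 -0.3731  0.16  ] F [0.44 0.17 0.36] gap 0.085 q [ 0.37  0.56  0.29  1.92 -0.25  0.69  0.89]
ay 0.89 d(xyz tool) [-4.01  0.   24.61]
```

View pics/t4.png

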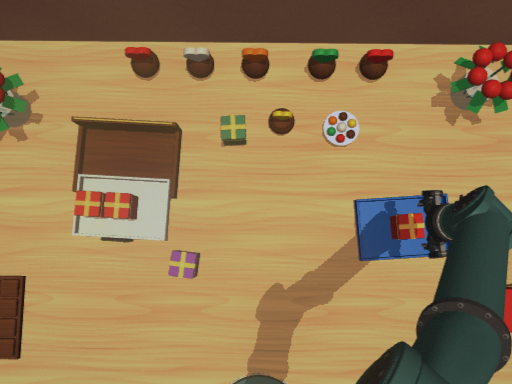

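All three tins are released. P is at about (90,204) and Q at (120,205) in the white tray, R is at (410,226) in the blue tray, and the display tray is still pulled out. Green, dome and dish haven't moved. Next I shut the fingers and go to the front of the card.

```bash
python3 -m jog '[[[0,0,0],[0,0.89,0],85],[[0,0,0.5],[0,0,0],85],[[0,0,0.8],[0,0,0],60],[[0,0,1],[0,0,0],30],[[0,0,1],[0,0,0],0],[[0,0,1],[0,0,0],0],[[0,0,1],[0,0,0],0],[[0,0,1],[0,0,0],0],[[0,0,1],[0,0,0],0],[[0,0,1],[0,0,0],0],[[0,0,1],[0,0,0],0],[[0,0,1],[0,0,0],0],[[0,0,1],[0,0,0],0],[[-0.1,0,1],[0,0,0],0],[[-0.2,0,1],[0,0,0],0],[[-0.3,0,1],[0,0,0],0],[[-0.4,0,1],[0,0,0],0],[[-0.5,0,1],[0,0,0],0],[[-0.5,0,1],[0,0,0],0],[[-0.5,0,1],[0,0,0],0]]'; python3 go.py .40 .370 .05 -2.7
```

```text
t: 30.3
eef_pos: [0.4426, 0.1817, 0.1555]
orientation: [-0.707, 0.707, -0.016, 0.015]
contact_force: [1.4, 0.2, 0.3]
finger_gap: 0.0004
t 30.3 psi -2.5 tilt 0.1 pos [0.4426 0.1817 0.1555] F [1.44 0.24 0.27] gap 0.0004 q [-0.77  0.43  0.38  2.23 -0.31  0.53 -0.2 ]
ay 0.03 d(xyz tool) [-1.72  3.52  6.2 ]
```

```bash
python3 -m jog '[[[-0.3,0,1],[0,0,0],0],[[-0.4,0,1],[0,0,0],0],[[-0.4,0,1],[0,0,0],0],[[-0.4,0,1],[0,0,0],0],[[-0.2,0,1],[0,0,0],0],[[0,0,0.8],[0,0,0],0],[[0,0,0.4],[0,0,0],0],[[0,0.5,0],[0,0,0],0],[[0,0.8,0],[0,0,0],0],[[0,0.8,0],[0,0,0],0],[[0,0.8,0],[0,0,0],0],[[0,0.5,0],[0,0,0],0],[[0,0.1,0],[0,0,0],0],[[0,0,0],[0,0,0],0]]'; python3 go.py .434 .368 .05 -2.7
```

```text
t: 31.7
eef_pos: [0.4023, 0.3673, 0.0508]
orientation: [-0.706, 0.707, -0.017, 0.016]
contact_force: [0.4, -0.6, 0.6]
finger_gap: -0.0004
t 31.7 psi -2.7 tilt 0.1 pos [0.4023 0.3673 0.0508] F [ 0.37 -0.62  0.55] gap -0.0004 q [-1.01  0.67  0.27  2.13 -0.44  0.39 -0.44]
ay 0.0 d(xyz tool) [1.06 0.03 0.07]
```

```bash
python3 -m jog '[[[0.15,0,0.01],[0,0,0],0],[[0.15,0,0.01],[0,0,0],0],[[0.15,0,0.01],[0,0,0],0],[[0.15,0,0],[0,0,0],0],[[0.15,0,0],[0,0,0],0],[[0.15,0,0],[0,0,0],0],[[0.15,0,0],[0,0,0],0],[[0.15,0,0],[0,0,0],0],[[0.15,0,0],[0,0,0],0],[[0.15,0,0],[0,0,0],0],[[0.15,0,0],[0,0,0],0],[[0.15,0,0],[0,0,0],0]]'; python3 -m jog '[[[0.2,0,0],[0,0,0],0],[[0.2,0,0],[0,0,0],0],[[0.2,0,0],[0,0,0],0],[[0.2,0,0],[0,0,0],0],[[0.2,0,0],[0,0,0],0],[[0.2,0,0],[0,0,0],0],[[0.2,0,0],[0,0,0],0],[[0.2,0,0],[0,0,0],0],[[0.2,0,0],[0,0,0],0],[[0.2,0,0],[0,0,0],0]]'
```

```text
t: 32.9
eef_pos: [0.4568, 0.3665, 0.0512]
orientation: [-0.707, 0.707, -0.017, 0.016]
contact_force: [-2.7, 0.1, 1.2]
finger_gap: -0.0
t: 33.9
eef_pos: [0.5171, 0.3637, 0.0512]
orientation: [-0.707, 0.707, -0.017, 0.017]
contact_force: [-2.3, 1.0, -0.5]
finger_gap: 0.0001
```

```bash
python3 -m jog '[[[0.15,0,0],[0,0,0],0],[[0.15,0,0],[0,0,0],0],[[0.15,0,0],[0,0,0],0],[[0.15,0,0],[0,0,0],0],[[0.15,0,0],[0,0,0],0],[[0.15,0,0],[0,0,0],0],[[0.15,0,0],[0,0,0],0],[[0.15,0,0],[0,0,0],0]]'; python3 - <<'E'
from h import *
d=grab();im=d["color"][:,:,::-1];cv2.imwrite("pics/t5.png",cv2.resize(im[90:290,40:260],None,fx=3,fy=3))
E
```

```text
t: 34.7
eef_pos: [0.553, 0.3621, 0.0512]
orientation: [-0.707, 0.707, -0.017, 0.017]
contact_force: [-2.3, 0.9, -1.1]
finger_gap: -0.0002
```

View pics/t5.png

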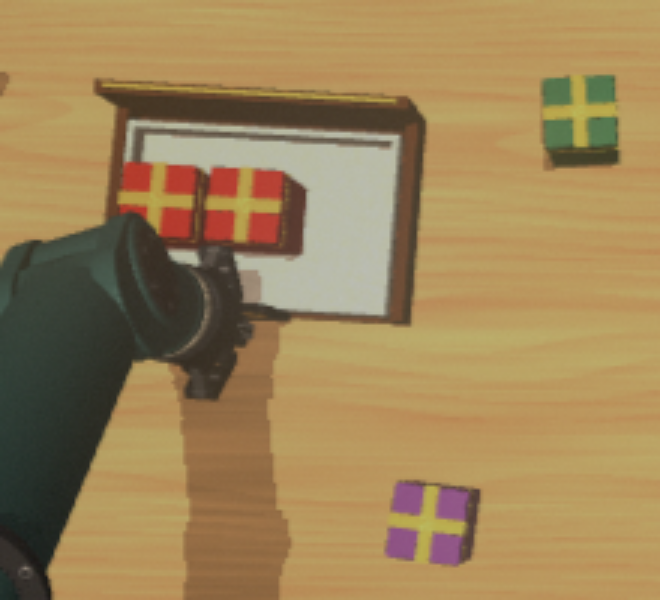

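The tray is nearly home, with the tins still upright. I'll finish in small steps until the stop shows in the force.

```bash
python3 -m jog '[[[0.1,0,0],[0,0,0],0],[[0.1,0,0],[0,0,0],0],[[0.1,0,0],[0,0,0],0],[[0,0,0],[0,0,0],0]]'; python3 -m jog '[[[0.07,0,0],[0,0,0],0],[[0.07,0,0],[0,0,0],0],[[0,0,0],[0,0,0],0]]'
```

```text
t: 35.15
eef_pos: [0.5591, 0.3616, 0.0515]
orientation: [-0.707, 0.707, -0.019, 0.014]
contact_force: [-7.6, 0.4, 6.1]
finger_gap: -0.0
t: 35.45
eef_pos: [0.5589, 0.3616, 0.0515]
orientation: [-0.706, 0.708, -0.021, 0.011]
contact_force: [-13.9, -0.8, 12.1]
finger_gap: -0.0002
```

The tool stopped at x = 0.559 with rising force. I'll back off, clear the view and verify.

```bash
python3 -m jog '[[[-0.3,0,0],[0,0,0],0],[[-0.6,0,0],[0,0,0],0],[[-0.9,0,0],[0,0,0],0],[[-1,0,0],[0,0,0],0],[[-1,0,0],[0,0,0],0],[[-0.7,-0.5,0],[0,0,0],0],[[0,-0.8,-0.3],[0,0,0],0],[[0,-0.9,-0.7],[0,0,0],0],[[0,-0.9,-1],[0,0,0],0],[[0,-0.9,-1],[0,0,0],0],[[0,-0.5,-1],[0,0,0],0],[[0,0,-1],[0,0,0],0],[[0,0,-0.7],[0,0,0],0],[[0,0,-0.3],[0,0,0],0],[[0,0,0],[0,0,0],0]]'; python3 - <<'E'
from h import *
d=grab();im=d["color"][:,:,::-1];s=grab("side")["color"][:,:,::-1]
cv2.imwrite("pics/t6.png",np.vstack([cv2.resize(im[90:290,40:470],(800,372)),cv2.resize(s[150:384,:300],(290,226),interpolation=3).copy() if 0 else np.hstack([s[156:384,:400],np.zeros((228,400,3),np.uint8)])]))
for r in rects(d,(20,0,150),(120,45,255),.041): print(*r)
for n,(c,z) in dict(P=((92,158),.096),Q=((122,160),.096),R=((411,226),.086)).items(): print(n,*tin(d,*c,rad=20,z=z))
print(read_state()["contact_force"],read_state()["t"],read_state()["eef_pos"])
E
```

```text
t: 36.95
eef_pos: [0.4237, 0.1869, 0.1867]
orientation: [0.707, -0.707, 0.017, -0.019]
contact_force: [0.6, -0.2, -0.0]
finger_gap: 0.0001
[124. 160.] [660.9 357.9] [239.5 159.5] 87.4
[343. 125.] [ 753.1 -209.8] [89.  89.7] 0.6
P [664.4 414.1] [81.5 60. ] -2.8
Q [662.4 359.6] [76.8 60.6] -2.8
R [ 494.9 -373.4] [60.1 60.9] 4.5
[-0.5766898  -0.11474791  0.13282326] 37.05 [0.42358906 0.18910556 0.18649206]
```

View pics/t6.png

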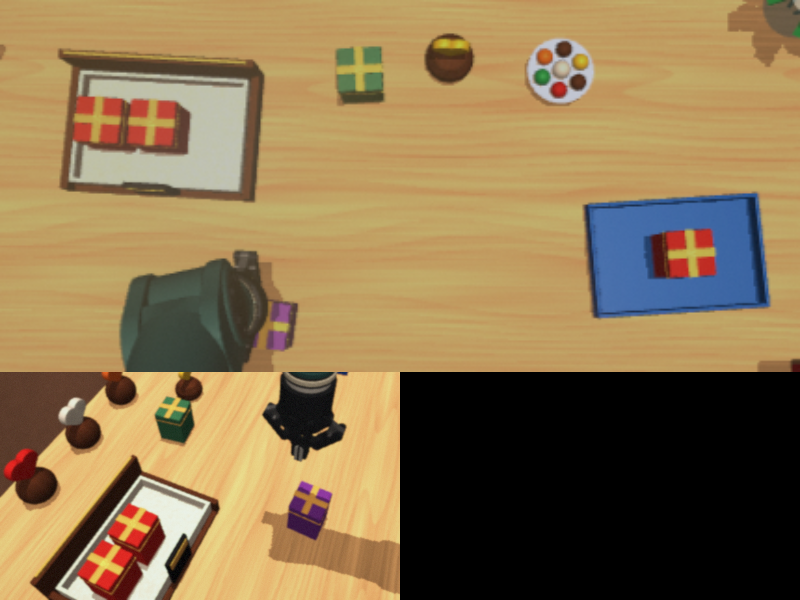

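The tray moved 124 mm and then met a hard stop. I'll cross-check its back edge against the base's back face.

```bash
python3 - <<'E'
from h import *
d=grab();hs=cv2.cvtColor(d["color"],cv2.COLOR_RGB2HSV)
for u in (110,150):
    for v in range(114,136): print(u,v,hs[v,u],"z.085:",ray(d,(u,v),.085)[0].round(3),"z.041:",ray(d,(u,v),.041)[0].round(3))
E
```

```text
110 114 [ 17 133 190] z.085: [0.771 0.388] z.041: [0.783 0.403]
110 115 [ 18 130 189] z.085: [0.768 0.388] z.041: [0.78  0.403]
110 116 [ 19 123 190] z.085: [0.766 0.388] z.041: [0.778 0.403]
110 117 [ 17 130 188] z.085: [0.763 0.388] z.041: [0.775 0.403]
110 118 [ 16 132 162] z.085: [0.761 0.388] z.041: [0.772 0.402]
110 119 [ 19 152 154] z.085: [0.758 0.387] z.041: [0.77  0.402]
110 120 [ 22 153 185] z.085: [0.755 0.387] z.041: [0.767 0.402]
110 121 [ 13 138 107] z.085: [0.753 0.387] z.041: [0.764 0.402]
110 122 [ 13 144 106] z.085: [0.75  0.387] z.041: [0.761 0.402]
110 123 [ 16 110  74] z.085: [0.748 0.387] z.041: [0.759 0.402]
110 124 [ 15 119  75] z.085: [0.745 0.387] z.041: [0.756 0.402]
110 125 [ 17 117  74] z.085: [0.742 0.387] z.041: [0.753 0.402]
110 126 [ 15 109  77] z.085: [0.74  0.387] z.041: [0.751 0.401]
110 127 [ 15 117  76] z.085: [0.737 0.386] z.041: [0.748 0.401]
110 128 [18 84 88] z.085: [0.734 0.386] z.041: [0.745 0.401]
110 129 [ 26  43 160] z.085: [0.732 0.386] z.041: [0.742 0.401]
110 130 [ 30  35 188] z.085: [0.729 0.386] z.041: [0.74  0.401]
110 131 [ 21  4
[... 1006 characters left out ...]
6]
150 125 [ 15 105  78] z.085: [0.743 0.284] z.041: [0.754 0.295]
150 126 [ 17 105  75] z.085: [0.741 0.284] z.041: [0.752 0.295]
150 127 [ 16 105  75] z.085: [0.738 0.284] z.041: [0.749 0.295]
150 128 [16 99 77] z.085: [0.736 0.284] z.041: [0.746 0.295]
150 129 [ 16 101  76] z.085: [0.733 0.284] z.041: [0.744 0.295]
150 130 [16 85 84] z.085: [0.73  0.284] z.041: [0.741 0.295]
150 131 [ 22  44 134] z.085: [0.728 0.284] z.041: [0.738 0.295]
150 132 [ 32  26 189] z.085: [0.725 0.284] z.041: [0.735 0.295]
150 133 [ 27  33 163] z.085: [0.723 0.284] z.041: [0.733 0.295]
150 134 [ 18  68 102] z.085: [0.72  0.283] z.041: [0.73  0.295]
150 135 [ 18  53 126] z.085: [0.717 0.283] z.041: [0.727 0.294]
```

```bash
python3 -c "
from bench import *
print(hand_in(),read_state()['t'])"
```

```text
the job is handed in; nothing more can be done
the job is handed in; nothing more can be done
```

All three red tins are sorted and the display tray is pushed in to a firm stop. I handed the job in at about 37 s of the 72 s allowed.

- **Sorting:** I lifted each tin and weighed it. The first two read about 4 N and 4.7 N, so they are full and stand in the white display tray. The third read about 0.8 N, so it is empty and stands in the blue refill tray. All three were set down gently and released while the display tray was still pulled out.
- **Closing:** I pushed the tray in by its card. It moved about 124 mm and then stopped moving while the force rose to about 14 N.
- **Last pictures:** The tins were upright on the tray floors, all well inside the allowed area. The green, purple, dish and dome look unmoved in the pictures; only the dish's position was also measured, and it had not shifted. The gripper was clear of everything.

**Not fully settled:** I measured about 5 mm between the tray's back edge and the base's back panel. That could be the tray's normal clearance. Even if the tray began at its full 130 mm out, it would be about 6 mm short of home, inside the 8 mm limit.

At the end of the push the tool also felt about 12 N upward. I did not find out why, but the tins had not shifted in the tray.

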